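Screw the lid onto the tomato jar by feel

ROBOT

A 6-joint arm with a two-finger parallel gripper is mounted at the origin on the work surface. World frame = base frame: x ahead of the robot, y to its left, z up, the work surface at z = 0. Lengths are in m, angles in degrees, forces in N, time in s.
With the tool pointing down it reaches from about 0.35 to 0.875 m from the base axis. Payload 4.2 kg.
Tool frame: the origin (TCP) lies at the very end of the fingers, on their centre line; the grasp point (between the pads) lies 19 mm behind it; z points along the fingers, x is the direction in which the jaws open and shut, and the axes are right-handed (so a half turn about z gives the same grasp; the last joint's range is limited). The gripper opens to 87 mm and grips with 3 to 60 N. Pads are 19 mm wide; open, the fingers measure 117 mm over their backs; the gripper's body (75 mm by 190 mm) begins 51 mm behind the grasp point.
Start: joints at [-49.068, 22.042, 0.453, 0, -68.411, -14.817], TCP at [0.275, -0.561, 0.199] pointing down, gripper open.
Joint ranges: [-179.83, 179.83], [-69.29, 118.12], [-61.27, 80.66], [-181.25, 117.63], [-171.15, -9.14], [-177.46, 177.46]. Speed limits (degrees/s): [159.86, 159.86, 180, 180, 180, 180].

INTERFACE

Orientations are given as a 3x3 rotation matrix whose columns are the frame's x, y, z axes.
In Python, from station import sense, capture, finish_job gives the robot as it stands.
- The arm moves only by the shell command python3 -m crank 'ROWS' [OPENING]. ROWS is JSON, a list of rows, each a list of 4 numbers: the shift along the tool's x, y, z in m, then the turn about the tool's z in rad. A call has 1 to 5 rows; each row shifts and turns the commanded pose from where the row before left it, along the tool's axes as they then stand; what a row does not reach is not made up. A row lasts 1/12 s, in which the tool goes at most 41.7 mm and 7.16 degrees, less where a joint would pass 70% of its speed; a pose out of reach is approached as far as the arm can. A call with a gripper value outside its range is refused whole. OPENING is the finger opening in m, from 0 to 0.087, set as the call begins (- or left out, the last holds). The fingers move at their own pace and stop on an object; the grip force is fixed at half the most. Time passes only in rows, so rows that do not move let the fingers close. It gives the time, the measured TCP pose, the force and the opening at its end, in the units of the state.
- sense(): the state, without advancing time (a new reading comes with each control period).
- capture(name): name is "scene" or "top"; returns a dict with "pixels" (384x512x3 uint8, red, green, blue), "depth" (384x512 float32, m along the optical axis (not along the pixel's ray), 0 where there is no reading), "fx", "fy", "cx", "cy" (pixels), "world_from_camera" (4x4, takes a point from camera to world coordinates). Camera axes: x right, y down, z forward; pixel columns grow to the right and rows downward; lengths in m; the calibration is good to about 2 mm. A picture is of the moment at which its call begins.
- finish_job(): hands the job in, once; it reports no verdict.
The state is a dict: "time_s": time; "joints": joint angles; "joint_velocities": joint speeds; "effort": joint torques, N m; "tcp_pos": TCP position; "ee_rot": TCP orientation; "wrist_force": force on the tool from outside, world axes, zero at the start; "moment": the same for the moment, N m; "gripper_width": opening from 0.0 (shut) to 1.0 (fully open).
Only numpy, scipy, OpenCV 4.12 (cv2) and the standard library are available. Lean on these libraries where they do the work, as an engineer would, in place of code of your own. Each camera call takes 0.05 s, during which the arm holds its last target.

TASK

Close the tomato jar: set its yellow lid upright on the mouth, turn it backwards (counter-clockwise seen from above) under a light push until the thread drops into place, then screw it clockwise until it is fully home and let go. The jar only stands in its holder, so be gentle: do not press hard on it and do not twist it round in the holder. Leave everything else where it is.

Things in the scene. Friction and masses are not known exactly. Their poses are not given: they have to be found in the camera images.
- mouth (a point): Centre of the rim of the open jar's white screw neck, 119.5 mm above the table; z is the jar's axis, up. The neck is a tube 54 mm wide outside, its rim chamfered 2.5 mm. The lid's knob point stands 38.5 mm above this point while the lid rides on top of the thread, 30 mm after it has dropped, 26 mm when fully home.
- thread (a point): On the jar's axis, 6.5 mm below the rim, level with the flat top of the neck's three-start thread (65 mm wide). Every 120 deg this top has a 30 deg gap; a lid lug falls 8.5 mm through it and then runs clockwise (from above) under the thread, sinking 4 mm more over 60 deg, to a hard stop. From drop to stop: 82 to 98 deg of turn.
- thread_wall (a point): On the jar's axis, 3 mm above the thread's top: height of the wall at the counter-clockwise side of each gap. It stops a lug turned backwards past the gap, and also a lid turned clockwise on top of the thread. The angle at which the thread starts differs from jar to jar and has nothing to do with the measured orientation of the jar.
- label (a point): Centre of the red stripe on the paper label on the jar's side, 43 mm from the jar's axis, 69.5 mm below the rim. It shows whether the jar was twisted: friction alone holds the jar in its holder, and it turns under about 0.4 N m. More than 8 mm of travel here (0.19 rad) spoils the job.
- jar: Glass jar with tomatoes, 84 mm wide, with its neck, in a steel ring holder on a round base 120 mm wide fixed to the table. Origin at the centre of its underside, on its axis, 8 mm above the table, 111.5 mm below the rim. More than 40 N on the jar or its neck spoils the job.
- lid_knob (a point): Grip point on the axis of the yellow lid's round knob, 45 mm above the lid's lower edge; z is the lid's axis, up as it lies on the table, right way up. The knob is 38 mm wide and rises from the lid's disc, 23 mm above the lower edge, to 57 mm.
- lid: The same lid, about 0.12 kg; origin at the centre of its lower edge, z up its axis. Skirt 74 mm wide outside, 68 mm inside, 23 mm high with the disc. Three lugs inside the lower edge, 120 deg apart, 14 deg wide and 4 mm high, undersides level with the edge, leave a 57 mm opening for the neck. x passes through one lug.
- spoon_grip (a point): Steel spoon, 160 mm, lying between jar and lid: bystander.
- oil: Green glass bottle, 60 mm wide, 170 mm high, origin under its centre: bystander.
- spice: Amber spice jar with red cap, 52 mm wide, 85 mm high, origin under its centre: bystander.
- bowl: Steel bowl, 130 mm wide, 50 mm high, origin under its centre: bystander.
- tomato_center (a point): Centre of the tomato, 60 mm wide, in the bowl: bystander.
- mug: White mug, 76 mm wide, 85 mm high, origin under its centre: bystander.
- spatula_grip (a point): Black spatula, 260 mm, point on its handle: bystander.
- spare_ring: Plain steel ring, 80 mm wide, 12 mm high: bystander, not part of this jar.
There are look-alikes about, which are no part of the job. Several things look just like the lid: the one meant starts farthest from the robot's base.

How it is judged (in metres and radians):
On the way, in this order (a step that is already met when the one before it is completed fails the run):
1. the lid has come down onto the jar's neck, centred and upright (horizontal distance between lid_knob and mouth below 0.004 m and z of lid_knob in the frame of mouth below 0.0415 m and angle between lid_knob's own z axis and vertical below 0.15 rad).
2. the lid's lugs have dropped through the thread's gaps (horizontal distance between lid_knob and mouth below 0.004 m and z of lid_knob in the frame of mouth below 0.033 m and angle between lid_knob's own z axis and vertical below 0.1 rad), for 0.1 s.
At the end, for the whole second after the job is handed in: the lid is screwed home: its knob point is at most 27.2 mm above the jar's rim (26 mm is hard home), within 3 mm of the jar's axis, tilted under 0.05 rad, at rest and let go; the jar has not been twisted in its holder (label moved less than 8 mm) (horizontal distance between lid_knob and mouth below 0.003 m and z of lid_knob in the frame of mouth below 0.0272 m and angle between lid_knob's own z axis and vertical below 0.05 rad and linear speed of lid below 0.02 m/s and distance of label from where it was at the start of the episode below 0.008 m); the robot touches nothing.
It fails at once if the lid is pressed on the jar with more than 40 N (contact force between lid and jar above 40 N).
It fails at once if the gripper presses on the jar itself with more than 40 N (contact force between any of the fingers, the arm and jar above 40 N).
It fails at once if the jar is twisted in its holder (label moved more than 8 mm) (distance of label from where it was at the start of the episode above 0.008 m).
It fails at once if a bystander is moved by more than 30 mm (distance of any of spoon_grip, oil, spice, bowl, tomato_center, mug, spatula_grip, spare_ring from where it was at the start of the episode above 0.03 m).
It also fails if it takes over 67 s, if anything falls off the work surface, if the arm or the gripper's body presses on something with over 40 N, if the wrist force passes 120 N, or if a joint passes its speed limit or range.

## Working session

There is one attempt and no reset: what is moved stays moved. The work goes in short steps, Python scripts to look and compute and a shell command to move; the robot and the scene stay as the last step left them, time stands still between calls to the robot, and variables do not carry over. Pictures are saved under pics/ and viewed, and the job is handed in when it is done.

```bash
mkdir -p pics; ls; python3 - <<'E'
from station import sense,capture
import cv2,json
s=sense();print(s)
for n in("scene","top"):
    c=capture(n);cv2.imwrite(f"pics/{n}0.png",c["pixels"][...,::-1]);print(n,c["fx"],c["fy"],c["cx"],c["cy"],c["world_from_camera"])
E
```

```text
pics
{'time_s': 0.0, 'joints': array([-4.90683161e+01,  2.20895259e+01,  3.79004086e-01, -2.91231611e-02,
       -6.84115144e+01, -1.48152001e+01]), 'joint_velocities': array([-0.09002186, -0.0051213 ,  0.0901417 , -0.0152144 ,  0.041284  ,
       -0.07467405]), 'effort': array([ 1.14395434e-04, -3.90669465e+01,  1.87400687e+01,  4.21966419e+00,
        1.09790917e-02, -2.05854180e-04]), 'tcp_pos': array([ 0.27483104, -0.56059164,  0.19796704]), 'ee_rot': array([[-4.40027992e-01,  8.97983457e-01, -1.03833979e-03],
       [ 8.97981411e-01,  4.40029208e-01,  1.91876417e-03],
       [ 2.17991832e-03, -8.80998802e-05, -9.99997620e-01]]), 'wrist_force': array([-0.40050993, -0.61679391,  0.01349388]), 'moment': array([ 0.01482161, -0.0570139 , -0.03170807]), 'gripper_width': 0.999528404433407}
scene 492.56135139019176 492.56135139019176 259.6388772799521 189.2549432153879 [[ 0.71421829  0.39368308 -0.57871052  1.48921249]
 [ 0.69983921 -0.38888093  0.59916333 -0.97303497]
 [ 0.01083098 -0.83293772 -0.55326073  0.96901577]
 [ 0.          0.          0.          1.        ]]
top 401.2607360219472 401.2607360219472 256.6233761114565 199.79404784944222 [[-0.01655769 -0.99760549  0.06715     0.44261211]
 [-0.999857    0.0162893  -0.00454255 -0.03328924]
 [ 0.00343784 -0.06721561 -0.99773255  1.48454446]
 [ 0.          0.          0.          1.        ]]
```

View pics/scene0.png

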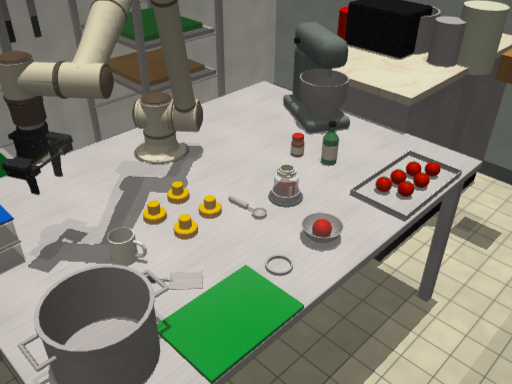

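View pics/top0.png

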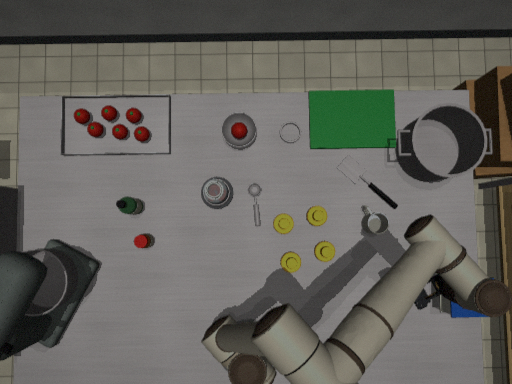

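The top view shows four yellow lids near (283,224), (317,215), (325,251) and (290,262). The jar is at (216,192) and the spoon at (256,205). Next I locate them.

```bash
cat > h.py <<'E'
import numpy as np,cv2
from station import sense,capture
def ray(c,u,v,z):
    T=c["world_from_camera"];d=T[:3,:3]@np.array([(u-c["cx"])/c["fx"],(v-c["cy"])/c["fy"],1]);o=T[:3,3]
    return o+d*(z-o[2])/d[2]
def cloud(c):
    v,u=np.mgrid[:384,:512];d=c["depth"];T=c["world_from_camera"]
    P=np.stack([(u-c["cx"])/c["fx"]*d,(v-c["cy"])/c["fy"]*d,d],-1)
    return P@T[:3,:3].T+T[:3,3]
def circ(P):
    A=np.c_[2*P[:,:2],np.ones(len(P))];x=np.linalg.lstsq(A,(P[:,:2]**2).sum(1),rcond=None)[0]
    return x[:2],np.sqrt(x[2]+x[0]**2+x[1]**2)
def yellow(c):
    h=cv2.cvtColor(c["pixels"],cv2.COLOR_RGB2HSV);return cv2.inRange(h,(20,120,60),(35,255,255))
def lids(c):
    m=yellow(c);P=cloud(c);n,l,st,ce=cv2.connectedComponentsWithStats(m)
    out=[]
    for i in range(1,n):
        if st[i,4]<60: continue
        q=P[l==i];q=q[q[:,2]>-.01]
        k=q[q[:,2]>q[:,2].max()-.008]
        (u,v),r=cv2.minEnclosingCircle(np.argwhere(l==i)[:,::-1].astype(np.float32))
        out.append((ce[i].round(1),st[i,4],q[:,2].max().round(4),k.mean(0).round(4),(u,v,r)))
    return out
E
python3 - <<'E'
from h import *
for n in("top","scene"):
    c=capture(n);print(n)
    for o in lids(c):
        print(o, "R",np.hypot(*o[3][:2]).round(3), 'encl@z.0115',ray(c,o[4][0],o[4][1],.02).round(4))
    P=cloud(c)
    # jar region
    m=(abs(P[...,0]-.46)<.09)&(abs(P[...,1]-.07)<.08)&(P[...,2]>.03)
    q=P[m];print(len(q),q[:,2].max() if len(q) else 0)
    hh=q[q[:,2]>.108];print("neck",len(hh),hh.mean(0),circ(hh) if len(hh)>5 else 0)
    print("hist",np.histogram(q[:,2],np.arange(0,.14,.01)))
    big=cv2.resize(c["pixels"][165:220,190:245] if n=="top" else c["pixels"][150:215,255:320],None,fx=9,fy=9,interpolation=cv2.INTER_CUBIC)
    cv2.imwrite(f"pics/jar_{n}.png",big[...,::-1])
E
```

```text
top
(array([316.7, 215.6]), np.int32(320), np.float64(1.4845), array([ 0.4426, -0.0333,  1.4845]), (316.5, 215.5, 10.12432861328125)) R 0.444 encl@z.0115 [ 0.4802 -0.2576  0.02  ]
(array([283.1, 223.4]), np.int32(317), np.float64(1.4845), array([ 0.4426, -0.0333,  1.4845]), (283.06329345703125, 223.2341766357422, 10.092487335205078)) R 0.444 encl@z.0115 [ 0.454  -0.1349  0.02  ]
(array([324.4, 251.1]), np.int32(325), np.float64(0.0624), array([ 0.3527, -0.2835,  0.0575]), (324.5, 251.0, 10.30786418914795)) R 0.453 encl@z.0115 [ 0.3509 -0.2832  0.02  ]
(array([290.5, 261.9]), np.int32(324), np.float64(1.4845), array([ 0.4426, -0.0333,  1.4845]), (290.2826232910156, 261.89129638671875, 10.25788402557373)) R 0.444 encl@z.0115 [ 0.3138 -0.1581  0.02  ]
129 0.12196922145353306
neck 23 [0.54647843 0.10952054 0.11527262] (array([0.55218585, 0.1079028 ]), np.float64(0.011468432096392627))
hist (array([ 0,  0,  0, 27,  3,  4,  3,  2, 25, 35,  8, 18,  4,  0]), array([0.  , 0.01, 0.02, 0.03, 0.04, 0.05, 0.06, 0.07, 0.08, 0.09, 0.1 ,
       0.11, 0.12, 0.13, 0.14]))
scene
(array([176.9, 184.2]),
[... 542 characters left out ...]
.6, 211. ]), np.int32(239), np.float64(0.969), array([ 1.4892, -0.973 ,  0.969 ]), (153.7911376953125, 211.2784881591797, 11.340385437011719)) R 1.779 encl@z.0115 [ 0.3453 -0.2825  0.02  ]
(array([185.1, 224.8]), np.int32(258), np.float64(0.969), array([ 1.4892, -0.973 ,  0.969 ]), (185.21961975097656, 225.3504638671875, 11.798361778259277)) R 1.779 encl@z.0115 [ 0.4757 -0.2567  0.02  ]
47 0.11867717381702991
neck 13 [0.54600713 0.09989533 0.11340792] (array([0.55465019, 0.1013028 ]), np.float64(0.015173990714889474))
hist (array([ 0,  0,  0,  6,  2,  2,  3,  1, 13,  4,  4, 12,  0,  0]), array([0.  , 0.01, 0.02, 0.03, 0.04, 0.05, 0.06, 0.07, 0.08, 0.09, 0.1 ,
       0.11, 0.12, 0.13, 0.14]))
```

View pics/jar_top.png

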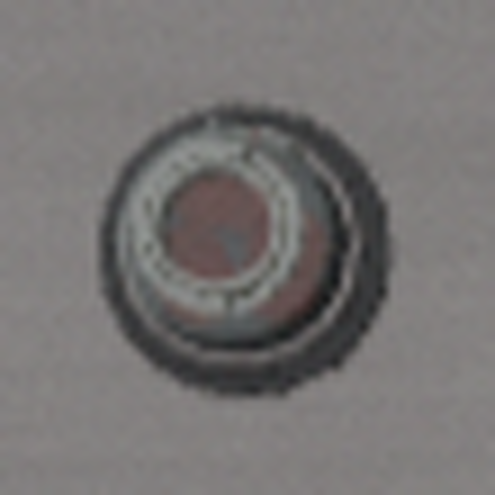

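View pics/jar_scene.png

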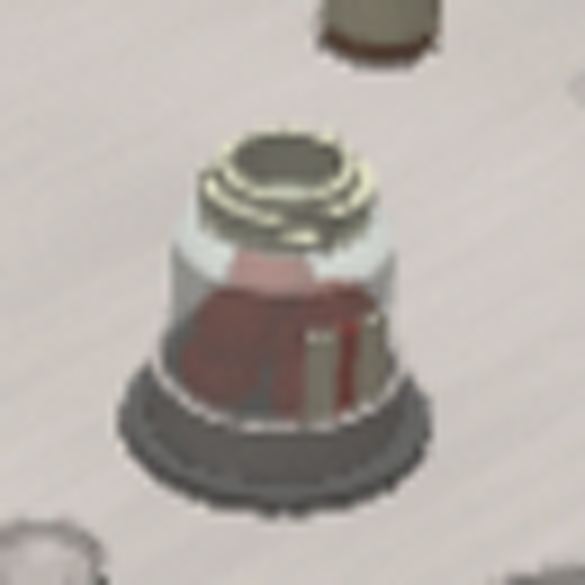

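```bash
python3 - <<'E'
from h import *
c=capture("top")
# average of several frames for noise
f=np.mean([capture("top")["pixels"].astype(float) for _ in range(6)],0)
np.save("top_avg.npy",f)
g=np.mean([capture("scene")["pixels"].astype(float) for _ in range(6)],0)
np.save("scene_avg.npy",g)
print(sense()["time_s"])
for n,a,(r0,r1,c0,c1) in(("t",f,(165,220,190,245)),("s",g,(155,210,260,315))):
    b=cv2.resize(np.clip((a[r0:r1,c0:c1]-40)*1.4,0,255).astype(np.uint8),None,fx=10,fy=10,interpolation=cv2.INTER_CUBIC)
    cv2.imwrite(f"pics/jar2_{n}.png",b[...,::-1])
np.set_printoptions(linewidth=250)
print(f[178:202,202:228].mean(2).astype(int))
E
```

```text
0.85
[[127 127 126 126 126 126 126 105  87  70  69 105  79  73  68  51  59  59  58  59  74  73  81 121 126 126]
 [127 128 127 129 127 110  94  72  72  75  95 111  98  96 110 103  94 112  93  69  60  58  57  82  95 120]
 [127 127 127 128 105  76  77  86 115 119 123 126 115 107 111 100  94 107 111 113  88  70  62  57  65  84]
 [128 127 127 105  75  72  98 123 132 139 139 140 137 134 134  92  96  92  99 102  80  83  80  63  59  61]
 [126 127 103  73  80 104 128 140 141 117 129 128 136 120 111  83 126 112  90  88  81  78 113  80  61  58]
 [125 108  75  79 103 130 140 115 128 132 107 102 105 114 128 113 110 133 120  89  86  83  88 111  79  61]
 [128  88  69 100 129 140 129 131 106  90  76  73  80  90  96 125 130 115 137 112  90  87  80  77 109  75]
 [116  73  89 121 140 130 136 115  81  80  84  86  88  86  83 103 121 127 112 133 112  91  86  57  76 109]
 [ 94  70 108 134 141 132 114  75  81  88  90  92  92  90  89  87  99 121 114 140 138  96  86  79  45 110]
 [ 74  76 121 137 110 137  78  79  88  89  88  90  91  89  88  86  92 106 133 113 139  98  88  86  58  71]
 [ 68  94 126 141 111 123
[... 773 characters left out ...]
  89  88 106 128 127 105 129 128  83  84  82  72  45  35]
 [ 64  68 119  92 103 130 127 123 114 128 130 121 120 129 125 114  88 127 116 103  85  83  82  57  41  33]
 [ 64  58 111 100  97 102 130 135 133 125 102 113 109  93  87  73 121 138  90  89  85  82  67  44  37  76]
 [ 69  59  89 110  91  93  98 112 132 136 129 133 132  85 120 126 125 105  83  84  84  73  46  36  37 117]
 [ 89  62  66  97  99  90  83  87 100 114 121 122 122 101 123 110  98  83  85  83  68  49  36  35 103  91]
 [121  69  58  69 105  87  74  82  84  88  93  94  94  91  98  89  87  84  82  68  47  36  35  71 109  56]
 [129  89  62  58  83 102  79  64  81  83  83  84  86  87  86  85  86  72  55  45  37  44  90  94  69  54]]
```

View pics/jar2_t.png

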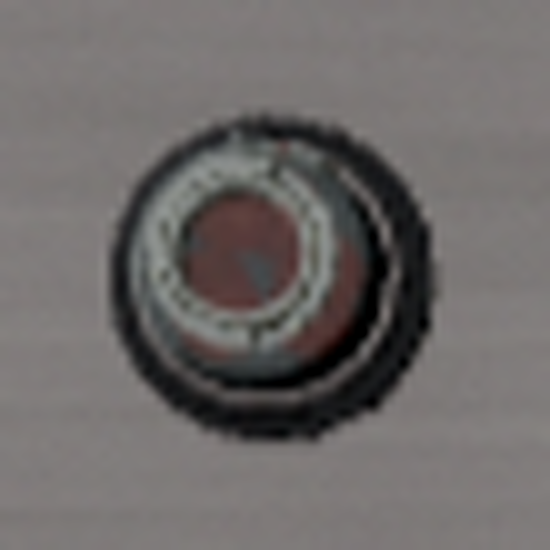

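View pics/jar2_s.png

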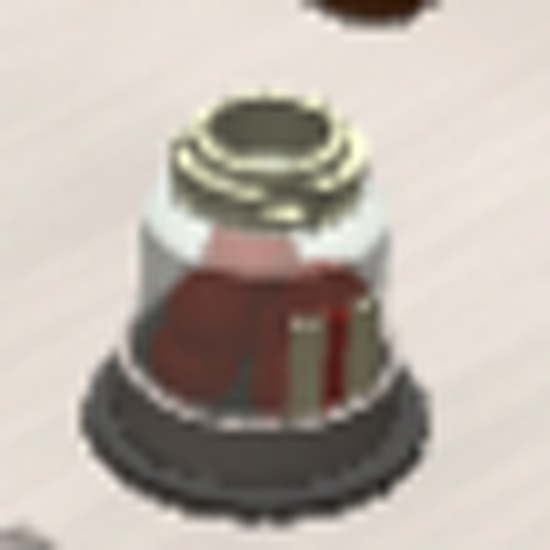

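```bash
python3 - <<'E'
from h import *
t=capture("top");s=capture("scene")
print("thr",ray(t,213.4,189.4,.113),"hole",ray(t,213.6,189.6,.1195),"base",ray(t,216.95,192.25,.006),"scene hole",ray(s,286.5,167.2,.1195))
# knob tops
for n,c in(("top",t),("scene",s)):
    px=np.load(n+"_avg.npy")[:,:]
    (r0,r1,c0,c1)=(195,237,296,338) if n=="top" else (205,245,165,205)
    b=cv2.resize(np.clip(px[r0:r1,c0:c1],0,255).astype(np.uint8),None,fx=12,fy=12,interpolation=cv2.INTER_CUBIC)
    cv2.imwrite(f"pics/lid_{n}.png",b[...,::-1])
E
```

```text
thr [0.57307494 0.10813644 0.113     ] hole [0.57176    0.10679009 0.1195    ] base [0.57246262 0.10615205 0.006     ] scene hole [0.57044178 0.10620457 0.1195    ]
```

View pics/lid_top.png

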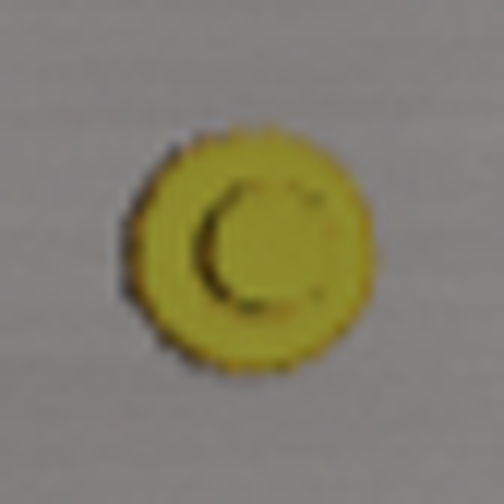

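View pics/lid_scene.png

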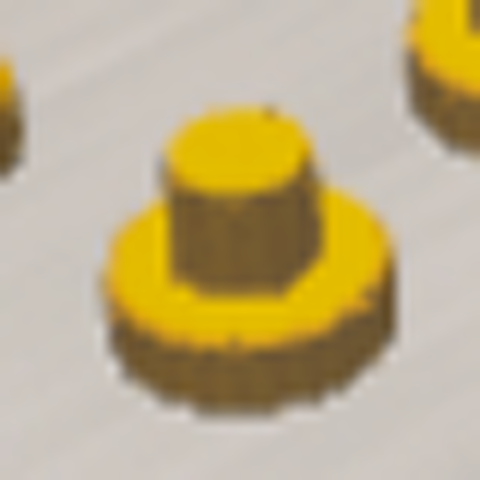

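```bash
python3 - <<'E'
from h import *
t=capture("top");s=capture("scene")
print(ray(t,316.6,215.2,.023),ray(t,318.4,215.0,.057),ray(s,184.4,216.9,.057),ray(s,185.2,226.7,.023))
st=sense();print(st["tcp_pos"],np.degrees(np.arctan2(st["ee_rot"][1,0],st["ee_rot"][0,0])))
E
```

```text
[ 0.48116543 -0.25748577  0.023     ] [ 0.48087435 -0.25869703  0.057     ] [ 0.48011106 -0.2599363   0.057     ] [ 0.48428152 -0.26325935  0.023     ]
[ 0.27513744 -0.56115364  0.19905493] 116.11630566191063
```

```bash
python3 -m crank '[[0.018,0.032,0,0],[0.018,0.032,0,0],[0.018,0.032,0,0],[0.018,0.032,0,0],[0.018,0.032,0,0]]'; python3 -m crank '[[0.018,0.032,0,0],[0.018,0.032,0,0],[0.018,0.032,0,0],[0.018,0.032,0,0],[0.018,0.032,0,0]]'
```

```text
time_s: 1.47
tcp_pos: [0.3798, -0.4086, 0.1992]
ee_rot: [[-0.44, 0.898, 0.0], [0.898, 0.44, -0.0], [-0.0, 0.0, -1.0]]
wrist_force: [0.5, 0.3, -0.8]
gripper_width: 0.998
time_s: 1.88
tcp_pos: [0.484, -0.2571, 0.1994]
ee_rot: [[-0.44, 0.898, 0.001], [0.898, 0.44, -0.0], [-0.0, 0.0, -1.0]]
wrist_force: [0.1, -0.7, 0.4]
gripper_width: 1.0
```

```bash
python3 -m crank '[[0,-0.003,0.036,0],[0,0,0.036,0],[0,0,0.036,0],[0,0,0.036,0],[0,0,0.02,0]]'; python3 -m crank '[[0,0,0.004,0],[0,0,0.003,0],[0,0,0,0]]';python3 - <<'E'
from h import *
for n,(r0,r1,c0,c1) in(("top",(185,245,285,345)),("scene",(185,245,155,215))):
    p=capture(n)["pixels"][r0:r1,c0:c1];cv2.imwrite(f"pics/g1{n}.png",cv2.resize(p,None,fx=8,fy=8)[...,::-1])
E
```

```text
time_s: 2.3
tcp_pos: [0.4782, -0.259, 0.0314]
ee_rot: [[-0.44, 0.898, -0.005], [0.898, 0.44, 0.002], [0.004, -0.004, -1.0]]
wrist_force: [-0.7, -0.1, 0.0]
gripper_width: 1.005
time_s: 2.55
tcp_pos: [0.4814, -0.2603, 0.0288]
ee_rot: [[-0.441, 0.898, 0.001], [0.898, 0.441, -0.001], [-0.001, 0.001, -1.0]]
wrist_force: [0.2, -0.4, -0.2]
gripper_width: 1.0
```

View pics/g1scene.png

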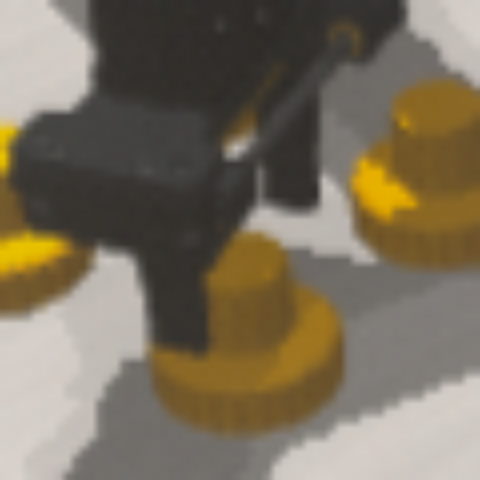

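The scene crop shows the knob standing between the two fingers, at about pixel (186,217). I'll close on it, turn 90°, and close again to centre it both ways.

```bash
python3 -m crank '[[0,0,0,0],[0,0,0,0],[0,0,0,0],[0,0,0,0],[0,0,0,0]]' 0.03; python3 -m crank '[[0,0,0,0],[0,0,0,0],[0,0,0,0]]'; python3 -m crank '[[0,0,0,0],[0,0,0,0],[0,0,0,0],[0,0,0,0]]' 0.06
```

```text
time_s: 3.07
tcp_pos: [0.4807, -0.26, 0.0284]
ee_rot: [[-0.44, 0.898, 0.001], [0.898, 0.44, -0.0], [-0.0, 0.0, -1.0]]
wrist_force: [-0.4, 0.5, 0.6]
gripper_width: 0.705
time_s: 3.32
tcp_pos: [0.4805, -0.26, 0.028]
ee_rot: [[-0.44, 0.898, -0.0], [0.898, 0.44, 0.0], [0.0, -0.0, -1.0]]
wrist_force: [-1.1, 1.3, -0.9]
gripper_width: 0.475
time_s: 3.65
tcp_pos: [0.4805, -0.26, 0.028]
ee_rot: [[-0.44, 0.898, -0.0], [0.898, 0.44, -0.0], [0.0, -0.0, -1.0]]
wrist_force: [0.3, 1.0, -0.6]
gripper_width: 0.658
```

```bash
R='[0,0,0,0.12],[0,0,0,0.12],[0,0,0,0.12],[0,0,0,0.12],[0,0,0,0.12]'; python3 -m crank '[[0,0,0,0.12],[0,0,0,0.12],[0,0,0,0.12],[0,0,0,0.12],[0,0,0,0.12]]'; python3 -m crank '[[0,0,0,0.12],[0,0,0,0.12],[0,0,0,0.12],[0,0,0,0.12],[0,0,0,0.12]]'; python3 -m crank '[[0,0,0,0.12],[0,0,0,0.12],[0,0,0,0.12],[0,0,0,0],[0,0,0,0]]'; python3 -m crank '[[0,0,0,0],[0,0,0,0],[0,0,0,0],[0,0,0,0],[0,0,0,0]]' 0.03; python3 -m crank '[[0,0,0,0],[0,0,0,0],[0,0,0,0]]'; python3 -c "
from station import sense;s=sense();print(s['joints'])"
```

```text
time_s: 4.07
tcp_pos: [0.4805, -0.26, 0.028]
ee_rot: [[0.15, 0.989, -0.0], [0.989, -0.15, 0.0], [0.0, -0.0, -1.0]]
wrist_force: [-0.6, -0.8, -0.2]
gripper_width: 0.687
time_s: 4.48
tcp_pos: [0.4805, -0.26, 0.028]
ee_rot: [[0.682, 0.732, -0.0], [0.732, -0.682, -0.0], [-0.0, -0.0, -1.0]]
wrist_force: [-0.2, -0.0, -0.4]
gripper_width: 0.688
time_s: 4.9
tcp_pos: [0.4805, -0.26, 0.0281]
ee_rot: [[0.892, 0.453, 0.0], [0.453, -0.892, -0.0], [-0.0, 0.0, -1.0]]
wrist_force: [0.1, 0.4, -0.7]
gripper_width: 0.685
time_s: 5.32
tcp_pos: [0.4806, -0.26, 0.028]
ee_rot: [[0.893, 0.45, 0.0], [0.45, -0.893, -0.0], [0.0, 0.0, -1.0]]
wrist_force: [0.3, 0.8, -0.4]
gripper_width: 0.42
time_s: 5.57
tcp_pos: [0.4805, -0.26, 0.028]
ee_rot: [[0.893, 0.45, -0.0], [0.45, -0.893, -0.0], [-0.0, 0.0, -1.0]]
wrist_force: [0.3, 0.6, 0.4]
gripper_width: 0.415
[-1.14105643e+01  2.52025725e+01 -2.28529747e+01  7.28950832e-04
 -4.19443763e+01 -1.41843875e+02]
```

```bash
python3 -m crank '[[0,0,-0.01,0],[0,0,-0.02,0],[0,0,-0.03,0],[0,0,-0.03,-0.1],[0,0,-0.03,-0.12]]'; python3 -m crank '[[0,0,-0.03,-0.12],[0,0,-0.02,-0.12],[0,0,0,-0.12],[0,0,0,-0.12],[0,0,0,-0.12]]';python3 -m crank '[[0,0,0,-0.12],[0,0,0,-0.12],[0,0,0,-0.12],[0,0,0,-0.12],[0,0,0,-0.12]]';python3 -m crank '[[0,0,0,-0.12],[0,0,0,0],[0,0,0,0]]'; python3 - <<'E'
from h import *
print(sense()["joints"])
for n,(r0,r1,c0,c1) in(("top",(185,245,285,345)),("scene",(145,225,145,225))):
    c=capture(n);cv2.imwrite(f"pics/g2{n}.png",cv2.resize(c["pixels"][r0:r1,c0:c1],None,fx=7,fy=7)[...,::-1])
E
```

```text
time_s: 5.98
tcp_pos: [0.48, -0.2599, 0.1498]
ee_rot: [[0.77, 0.638, -0.001], [0.638, -0.77, 0.0], [-0.0, -0.001, -1.0]]
wrist_force: [0.6, -0.0, -1.2]
gripper_width: 0.416
time_s: 6.4
tcp_pos: [0.4802, -0.2598, 0.1992]
ee_rot: [[0.275, 0.961, 0.001], [0.961, -0.275, 0.0], [0.001, 0.001, -1.0]]
wrist_force: [0.2, 0.8, -1.6]
gripper_width: 0.42
time_s: 6.82
tcp_pos: [0.4801, -0.2598, 0.1985]
ee_rot: [[-0.316, 0.949, -0.0], [0.949, 0.316, 0.0], [0.0, -0.0, -1.0]]
wrist_force: [-0.3, 0.7, -1.2]
gripper_width: 0.419
time_s: 7.07
tcp_pos: [0.4803, -0.2599, 0.1984]
ee_rot: [[-0.419, 0.908, 0.0], [0.908, 0.419, 0.0], [0.0, 0.0, -1.0]]
wrist_force: [0.2, -0.1, -1.1]
gripper_width: 0.418
[-1.14121033e+01  1.43974319e+01 -1.07709542e+01 -1.21823017e-02
 -6.48318374e+01 -5.37978402e+01]
```

View pics/g2scene.png

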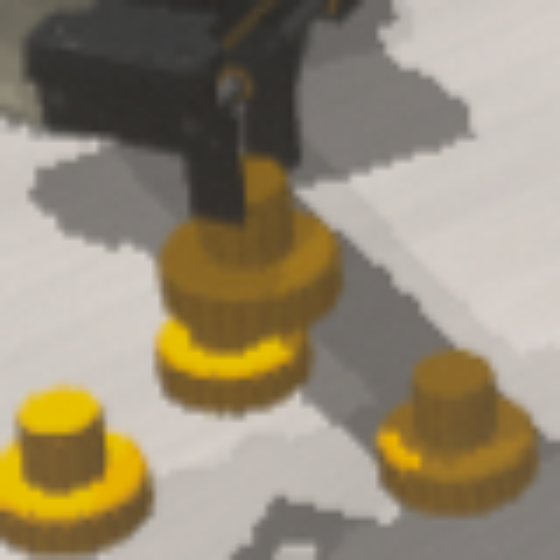

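The scene view shows the lid upright in the fingers, centred at about (181,182), with the other lids in place. Moving it over to the jar.

```bash
python3 -m crank '[[0.0295,0.0237,0,0],[0.0295,0.0237,0,0],[0.0295,0.0237,0,0],[0.0295,0.0237,0,0],[0.0295,0.0237,0,0]]'; python3 -m crank '[[0.0295,0.0237,0,0],[0.0295,0.0237,0,0],[0.0295,0.0237,0,0],[0.0295,0.0237,0,0],[0.0295,0.0237,0,0]]';python3 -m crank '[[0,0,0.01,0],[0,0,0,0],[0,0,0,0]]'; python3 - <<'E'
from h import *
print(sense()["joints"])
for n,(r0,r1,c0,c1) in(("top",(160,230,180,250)),("scene",(135,215,245,325))):
    c=capture(n);cv2.imwrite(f"pics/g3{n}.png",cv2.resize(c["pixels"][r0:r1,c0:c1],None,fx=7,fy=7,interpolation=cv2.INTER_CUBIC)[...,::-1])
E
```

```text
time_s: 7.58
tcp_pos: [0.5257, -0.0747, 0.1983]
ee_rot: [[-0.42, 0.907, 0.0], [0.907, 0.42, 0.0], [-0.0, 0.0, -1.0]]
wrist_force: [0.2, -0.3, -1.4]
gripper_width: 0.42
time_s: 8.0
tcp_pos: [0.5709, 0.1094, 0.1983]
ee_rot: [[-0.421, 0.907, 0.0], [0.907, 0.421, 0.0], [-0.0, 0.0, -1.0]]
wrist_force: [0.7, -0.0, -0.6]
gripper_width: 0.418
time_s: 8.25
tcp_pos: [0.5701, 0.1073, 0.1873]
ee_rot: [[-0.422, 0.907, -0.002], [0.907, 0.422, -0.001], [-0.0, -0.003, -1.0]]
wrist_force: [0.6, -0.7, -1.1]
gripper_width: 0.417
[ 2.66493752e+01  1.82563452e+01 -6.97422581e+00 -3.75051725e-03
 -6.49170244e+01 -9.17064246e+01]
```

View pics/g3scene.png

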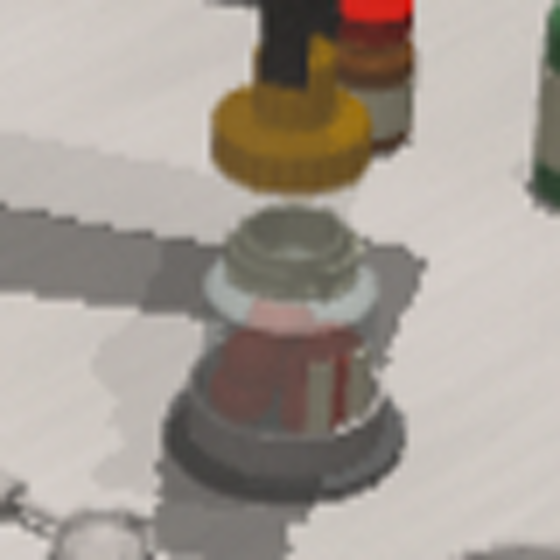

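View pics/g3top.png

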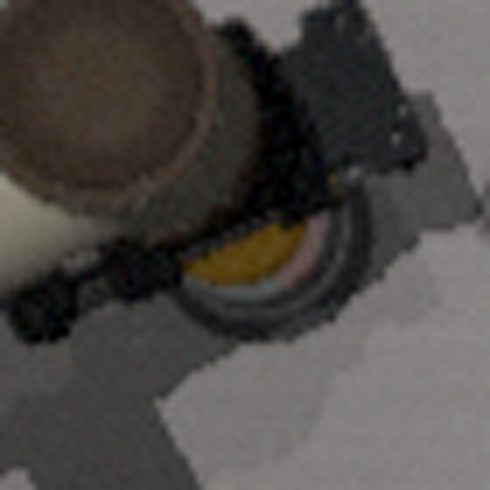

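```bash
python3 - <<'E'
from h import *
c=capture("scene");T=np.linalg.inv(c["world_from_camera"])
def pr(P):
    q=P@T[:3,:3].T+T[:3,3];return np.c_[q[:,0]/q[:,2]*c["fx"]+c["cx"],q[:,1]/q[:,2]*c["fy"]+c["cy"]]
a=np.linspace(0,2*np.pi,721)
tcp=sense()["tcp_pos"];print(tcp)
def ring(x,y,z,r):
    p=pr(np.c_[x+r*np.cos(a),y+r*np.sin(a),0*a+z]);return p.min(0),p.max(0)
for z in(tcp[2]-.028,tcp[2]-.005): print("lid ring",ring(tcp[0],tcp[1],z,.037))
# observed extents from yellow mask on upsampled image
u=cv2.resize(c["pixels"],None,fx=8,fy=8,interpolation=cv2.INTER_CUBIC)
m=yellow({"pixels":u});m[:, :240*8]=0;m[:,330*8:]=0
h=cv2.cvtColor(u,cv2.COLOR_RGB2HSV);m=cv2.inRange(h,(17,110,40),(35,255,255));m[:,:270*8]=0;m[:,303*8:]=0;m[:1150-100]=0
n,l,st,ce=cv2.connectedComponentsWithStats(m);i=1+st[1:,4].argmax();x,y,w,hh,_=st[i]
print("obs x",(x+.5)/8-.5,(x+w+.5)/8-.5,"ymax",(y+hh+.5)/8-.5)
for p in((.5704,.1062),(.572,.1067)):
    print("thread ring",ring(*p,.113,.0325),"rim",ring(*p,.1195,.02))
E
```

```text
[0.57088153 0.10640297 0.1886191 ]
lid ring (array([275.93699796, 151.05958098]), array([298.38050918, 162.23208082]))
lid ring (array([276.14161052, 145.02244846]), array([298.76272327, 156.04965204]))
obs x 275.1875 297.9375 ymax 161.9375
thread ring (array([276.71852763, 163.91108468]), array([296.114303  , 173.97016648])) rim (array([280.51158158, 164.14252641]), array([292.47254941, 170.31160929]))
thread ring (array([277.17006345, 164.02941917]), array([296.57376659, 174.09632333])) rim (array([280.96560054, 164.26194374]), array([292.93147894, 170.43583427]))
```

```bash
python3 -m crank '[[0,0.0012,0.012,0],[0,0,0.012,0],[0,0,0.01,0],[0,0,0.003,0],[0,0,0,0]]'; python3 -m crank '[[0,0,0.001,0],[0,0,0.001,0],[0,0,0.001,0],[0,0,0,0]]'; python3 -m crank '[[0,0,0.001,0],[0,0,0.001,0],[0,0,0.001,0],[0,0,0,0]]'
```

```text
time_s: 8.82
tcp_pos: [0.5714, 0.1071, 0.1503]
ee_rot: [[-0.421, 0.907, -0.002], [0.907, 0.421, -0.001], [-0.0, -0.002, -1.0]]
wrist_force: [0.4, -0.7, -1.5]
gripper_width: 0.422
time_s: 9.15
tcp_pos: [0.5721, 0.108, 0.1483]
ee_rot: [[-0.422, 0.907, 0.0], [0.907, 0.422, 0.0], [0.0, 0.001, -1.0]]
wrist_force: [0.3, -0.0, -1.6]
gripper_width: 0.421
time_s: 9.48
tcp_pos: [0.5718, 0.108, 0.1448]
ee_rot: [[-0.422, 0.906, -0.0], [0.906, 0.422, -0.0], [0.0, -0.0, -1.0]]
wrist_force: [-0.2, 0.7, -1.1]
gripper_width: 0.42
```

```bash
python3 -m crank '[[0,0,0.001,0],[0,0,0.001,0],[0,0,0,0]]'; python3 -m crank '[[0,0,0.001,0],[0,0,0,0]]'; python3 -m crank '[[0,0,0.001,0],[0,0,0,0]]'
```

```text
time_s: 9.73
tcp_pos: [0.5718, 0.1079, 0.1428]
ee_rot: [[-0.422, 0.907, -0.0], [0.907, 0.422, -0.0], [0.0, -0.0, -1.0]]
wrist_force: [-0.8, -0.6, -0.8]
gripper_width: 0.42
time_s: 9.9
tcp_pos: [0.5718, 0.1079, 0.1418]
ee_rot: [[-0.422, 0.907, -0.0], [0.907, 0.422, -0.0], [0.0, -0.0, -1.0]]
wrist_force: [1.3, -0.0, -0.9]
gripper_width: 0.415
time_s: 10.07
tcp_pos: [0.5721, 0.108, 0.1411]
ee_rot: [[-0.422, 0.907, 0.0], [0.907, 0.422, 0.0], [-0.0, 0.0, -1.0]]
wrist_force: [0.0, -1.0, -1.3]
gripper_width: 0.419
```

```bash
python3 -m crank '[[0,0,0.001,0],[0,0,0,0]]'; python3 -m crank '[[0,0,0.0005,0],[0,0,0,0]]'
```

```text
time_s: 10.23
tcp_pos: [0.5722, 0.108, 0.1409]
ee_rot: [[-0.422, 0.906, 0.001], [0.906, 0.422, 0.0], [-0.0, 0.001, -1.0]]
wrist_force: [-2.1, 0.3, 3.2]
gripper_width: 0.421
time_s: 10.4
tcp_pos: [0.5723, 0.108, 0.1409]
ee_rot: [[-0.422, 0.906, 0.001], [0.906, 0.422, 0.0], [-0.0, 0.001, -1.0]]
wrist_force: [-3.3, 0.3, 6.4]
gripper_width: 0.423
```

Riding on the thread at TCP z = 0.141 with about 7 N of push. Now turning backwards.

```bash
python3 -m crank '[[0,0,0,-0.08],[0,0,0,-0.08],[0,0,0,-0.08]]'; python3 -c "
from station import sense;print(sense()['moment'])"; python3 -m crank '[[0,0,0,-0.08],[0,0,0,-0.08],[0,0,0,-0.08],[0,0,0,-0.08]]'; python3 -c "
from station import sense;print(sense()['moment'])"
```

```text
time_s: 10.65
tcp_pos: [0.5732, 0.1083, 0.1409]
ee_rot: [[-0.629, 0.778, 0.003], [0.778, 0.629, 0.001], [-0.001, 0.003, -1.0]]
wrist_force: [0.1, 0.9, 4.4]
gripper_width: 0.422
[ 0.12576204  0.06061374 -0.09169158]
time_s: 10.98
tcp_pos: [0.5726, 0.1081, 0.1399]
ee_rot: [[-0.841, 0.541, 0.002], [0.541, 0.841, 0.001], [-0.001, 0.001, -1.0]]
wrist_force: [1.1, 1.1, -0.6]
gripper_width: 0.421
[ 0.07409289 -0.01784598  0.00398627]
```

```bash
python3 -m crank '[[0,0,0.001,0],[0,0,0.001,0],[0,0,0,0]]'; python3 -m crank '[[0,0,0.001,0],[0,0,0.001,0],[0,0,0,0]]'
```

```text
time_s: 11.23
tcp_pos: [0.5716, 0.1079, 0.1368]
ee_rot: [[-0.838, 0.545, -0.001], [0.545, 0.838, -0.0], [0.001, -0.001, -1.0]]
wrist_force: [0.5, 0.8, -1.3]
gripper_width: 0.422
time_s: 11.48
tcp_pos: [0.5717, 0.1079, 0.1351]
ee_rot: [[-0.839, 0.544, -0.001], [0.544, 0.839, -0.0], [0.0, -0.001, -1.0]]
wrist_force: [-0.8, -0.3, -2.0]
gripper_width: 0.42
```

```bash
python3 -m crank '[[0,0,0.001,0],[0,0,0.001,0],[0,0,0,0]]'; python3 -m crank '[[0,0,0.001,0],[0,0,0,0]]'; python3 -m crank '[[0,0,0.0005,0],[0,0,0,0]]'
```

```text
time_s: 11.73
tcp_pos: [0.5717, 0.1079, 0.1333]
ee_rot: [[-0.839, 0.544, -0.001], [0.544, 0.839, -0.0], [0.0, -0.0, -1.0]]
wrist_force: [-0.3, 0.4, -1.0]
gripper_width: 0.419
time_s: 11.9
tcp_pos: [0.572, 0.108, 0.1326]
ee_rot: [[-0.839, 0.544, 0.0], [0.544, 0.839, 0.0], [-0.0, 0.0, -1.0]]
wrist_force: [0.4, -0.3, -0.5]
gripper_width: 0.423
time_s: 12.07
tcp_pos: [0.5721, 0.108, 0.1325]
ee_rot: [[-0.839, 0.544, 0.0], [0.544, 0.839, 0.0], [-0.0, 0.0, -1.0]]
wrist_force: [-0.8, -0.6, 1.1]
gripper_width: 0.421
```

```bash
cat > m.sh <<'E'
python3 -c "
from station import sense;s=sense();print('Mz',s['moment'][2].round(3),'q6',s['joints'][5].round(1))"
E
python3 -m crank '[[0,0,0,0.08],[0,0,0,0.08],[0,0,0,0.08]]'; bash m.sh; python3 -m crank '[[0,0,0,0.08],[0,0,0,0.08],[0,0,0,0.08]]'; bash m.sh
```

```text
time_s: 12.32
tcp_pos: [0.5723, 0.108, 0.1325]
ee_rot: [[-0.683, 0.73, 0.001], [0.73, 0.683, 0.0], [-0.001, 0.001, -1.0]]
wrist_force: [-0.9, -1.0, 0.3]
gripper_width: 0.42
Mz 0.017 q6 -73.5
time_s: 12.57
tcp_pos: [0.5719, 0.108, 0.132]
ee_rot: [[-0.49, 0.872, -0.0], [0.872, 0.49, 0.0], [0.0, 0.0, -1.0]]
wrist_force: [0.2, 0.2, -1.5]
gripper_width: 0.42
Mz 0.039 q6 -87.3
```

```bash
python3 -m crank '[[0,0,0.0003,0.08],[0,0,0.0003,0.08],[0,0,0.0003,0.08]]'; bash m.sh; python3 -m crank '[[0,0,0.0003,0.08],[0,0,0.0003,0.08],[0,0,0.0003,0.08]]'; bash m.sh
```

```text
time_s: 12.82
tcp_pos: [0.5719, 0.1079, 0.131]
ee_rot: [[-0.268, 0.963, -0.0], [0.963, 0.268, 0.0], [0.0, -0.0, -1.0]]
wrist_force: [-0.1, -0.7, -1.3]
gripper_width: 0.419
Mz 0.034 q6 -101.1
time_s: 13.07
tcp_pos: [0.5719, 0.108, 0.1301]
ee_rot: [[-0.032, 0.999, -0.0], [0.999, 0.032, 0.0], [0.0, -0.0, -1.0]]
wrist_force: [-0.4, -0.1, -0.3]
gripper_width: 0.417
Mz -0.008 q6 -114.8
```

```bash
python3 -m crank '[[0,0,0.0003,0.08],[0,0,0.0003,0.08],[0,0,0.0003,0.08]]'; bash m.sh; python3 -m crank '[[0,0,0.0003,0.06],[0,0,0.0003,0.06]]'; bash m.sh
```

```text
time_s: 13.32
tcp_pos: [0.5719, 0.108, 0.1292]
ee_rot: [[0.207, 0.978, -0.0], [0.978, -0.207, 0.0], [0.0, -0.0, -1.0]]
wrist_force: [-0.3, 0.1, -0.6]
gripper_width: 0.418
Mz 0.026 q6 -128.6
time_s: 13.48
tcp_pos: [0.5719, 0.108, 0.1286]
ee_rot: [[0.321, 0.947, 0.0], [0.947, -0.321, 0.0], [0.0, -0.0, -1.0]]
wrist_force: [0.4, -0.0, 0.1]
gripper_width: 0.419
Mz -0.026 q6 -135.4
```

```bash
python3 -m crank '[[0,0,0.0001,0.03]]'; bash m.sh; python3 -m crank '[[0,0,0.0001,0.03]]'; bash m.sh
```

```text
time_s: 13.57
tcp_pos: [0.5719, 0.108, 0.1286]
ee_rot: [[0.349, 0.937, 0.0], [0.937, -0.349, 0.0], [0.0, -0.0, -1.0]]
wrist_force: [0.3, 0.7, -0.5]
gripper_width: 0.417
Mz -0.031 q6 -137.1
time_s: 13.65
tcp_pos: [0.572, 0.108, 0.1285]
ee_rot: [[0.376, 0.927, 0.0], [0.927, -0.376, 0.0], [0.0, 0.0, -1.0]]
wrist_force: [-0.1, -0.0, -0.5]
gripper_width: 0.418
Mz 0.046 q6 -138.7
```

```bash
for i in 1; do python3 -m crank '[[0,0,0.0001,0.03],[0,0,0,0]]'; bash m.sh; done; python3 -m crank '[[0,0,0.0001,0.03],[0,0,0,0]]'; bash m.sh
```

```text
time_s: 13.82
tcp_pos: [0.5721, 0.108, 0.1286]
ee_rot: [[0.403, 0.915, 0.0], [0.915, -0.403, 0.0], [0.0, 0.0, -1.0]]
wrist_force: [0.3, 0.6, -0.7]
gripper_width: 0.419
Mz -0.01 q6 -140.4
time_s: 13.98
tcp_pos: [0.5721, 0.108, 0.1286]
ee_rot: [[0.43, 0.903, 0.001], [0.903, -0.43, 0.0], [0.0, 0.0, -1.0]]
wrist_force: [-0.2, -0.9, 0.9]
gripper_width: 0.423
Mz 0.015 q6 -142.1
```

```bash
python3 - <<'E'
from h import *
c=capture("scene");a=np.load("scene_avg.npy").astype(np.uint8)
x=np.hstack([cv2.resize(p[150:215,255:320],None,fx=6,fy=6,interpolation=cv2.INTER_CUBIC) for p in(a,c["pixels"])])
cv2.imwrite("pics/g4.png",x[...,::-1])
for p in(a,c["pixels"]):
    h=cv2.cvtColor(p,cv2.COLOR_RGB2HSV);r=p[175:202,288:302].astype(int);q=(r[...,0]-r[...,1:].max(-1))
    m=q>70;ys,xs=np.nonzero(m);print(m.sum(),xs.mean()+288,ys.mean()+175)
E
```

```text
0 nan nan
0 nan nan<stdin>:7: RuntimeWarning: Mean of empty slice.
  ret = ret.dtype.type(ret / rcount)
```

View pics/g4.png

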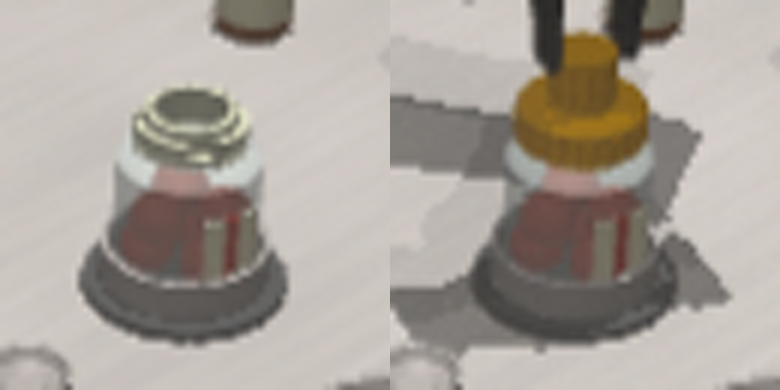

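The label stripe is unchanged: column 232 before, 622−390 = 232 now. The lid sits upright on the neck. I'll turn on gently, looking for the stop.

```bash
python3 -m crank '[[0,0,0.0002,0.03],[0,0,0,0]]'; bash m.sh; python3 -m crank '[[0,0,0.0002,0.03],[0,0,0,0]]'; bash m.sh;  python3 -m crank '[[0,0,0.0002,0.03],[0,0,0,0]]'; bash m.sh
```

```text
time_s: 14.2
tcp_pos: [0.5724, 0.1078, 0.1285]
ee_rot: [[0.456, 0.89, 0.001], [0.89, -0.456, -0.0], [0.0, 0.001, -1.0]]
wrist_force: [0.6, -1.3, 1.7]
gripper_width: 0.419
Mz 0.055 q6 -143.8
time_s: 14.37
tcp_pos: [0.5725, 0.1076, 0.1286]
ee_rot: [[0.481, 0.876, 0.001], [0.876, -0.481, -0.001], [0.0, 0.001, -1.0]]
wrist_force: [1.0, -1.9, 2.3]
gripper_width: 0.422
Mz 0.251 q6 -145.4
time_s: 14.53
tcp_pos: [0.5725, 0.1076, 0.1285]
ee_rot: [[0.507, 0.862, 0.001], [0.862, -0.507, -0.001], [0.0, 0.001, -1.0]]
wrist_force: [0.8, -2.6, 3.1]
gripper_width: 0.416
Mz 0.246 q6 -147.1
```

The torque stepped up to 0.25 N·m: that is the stop. TCP z = 0.1285, 12.4 mm below riding height. Letting go and rising.

```bash
python3 -m crank '[[0,0,0,0],[0,0,0,0],[0,0,0,0],[0,0,0,0],[0,0,0,0]]' 0.08; python3 -m crank '[[0,0,-0.01,0],[0,0,-0.02,0],[0,0,-0.035,0],[0,0,-0.035,0],[0,0,-0.035,0]]'; python3 -m crank '[[-0.02,-0.03,0,0],[-0.02,-0.03,0,0],[-0.02,-0.03,0,0],[-0.02,-0.03,0,0],[-0.02,-0.03,0,0]]';python3 -m crank '[[0,0,0,0],[0,0,0,0]]'; python3 - <<'E'
from h import *
c=capture("scene");a=np.load("scene_avg.npy").astype(np.uint8)
x=np.hstack([cv2.resize(p[150:215,255:320],None,fx=6,fy=6,interpolation=cv2.INTER_CUBIC) for p in(a,c["pixels"])])
cv2.imwrite("pics/g5.png",x[...,::-1])
cv2.imwrite("pics/g5t.png",capture("top")["pixels"][...,::-1])
for n in("scene","top"):
    c=capture(n);P=cloud(c);m=(np.hypot(P[...,0]-.572,P[...,1]-.107)<.025)&(P[...,2]<.19)&(P[...,2]>.14)
    q=P[m];print(n,len(q),np.percentile(q[:,2],[5,50,90,97]) if len(q) else 0)
E
```

```text
time_s: 14.95
tcp_pos: [0.5717, 0.1082, 0.1274]
ee_rot: [[0.509, 0.861, -0.001], [0.861, -0.509, 0.0], [-0.0, -0.001, -1.0]]
wrist_force: [0.0, 0.4, -0.7]
gripper_width: 0.713
time_s: 15.37
tcp_pos: [0.5716, 0.1078, 0.265]
ee_rot: [[0.509, 0.861, 0.0], [0.861, -0.509, -0.0], [-0.0, 0.0, -1.0]]
wrist_force: [1.5, 0.8, 0.2]
gripper_width: 0.914
time_s: 15.78
tcp_pos: [0.3904, 0.0979, 0.2633]
ee_rot: [[0.51, 0.86, 0.001], [0.86, -0.51, 0.001], [0.001, 0.0, -1.0]]
wrist_force: [0.1, 0.6, -0.4]
gripper_width: 0.917
time_s: 15.95
tcp_pos: [0.3909, 0.0982, 0.2643]
ee_rot: [[0.507, 0.862, 0.003], [0.862, -0.507, 0.002], [0.003, 0.001, -1.0]]
wrist_force: [0.7, 0.7, 0.3]
gripper_width: 0.92
scene 94 [0.14179381 0.15241572 0.15646942 0.1584273 ]
top 109 [0.14845893 0.15529776 0.15891696 0.16097541]
```

View pics/g5.png

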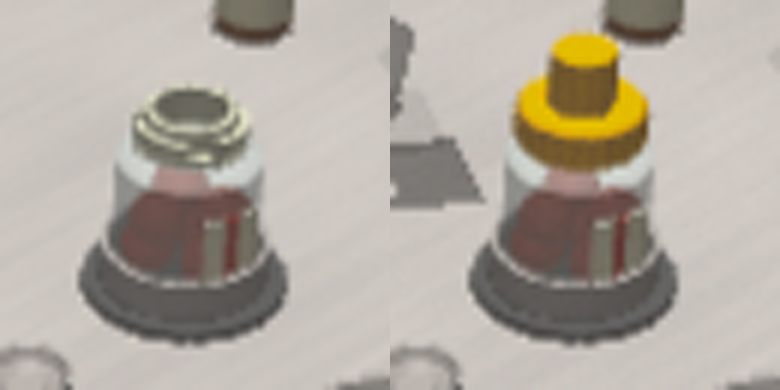

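View pics/g5t.png

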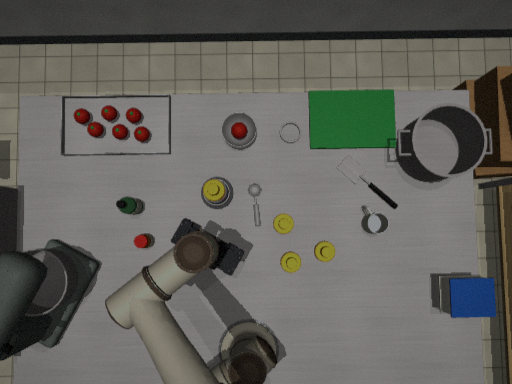

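The lid stands upright on the jar, the label is where it was, and the spoon, oil, spice, bowl, mug, spatula and ring are unmoved. The knob top reads 0.157–0.160 m; home would be 0.1575. Handing in.

```bash
python3 -c "
from station import finish_job;print(finish_job())"
```

```text
the job is handed in; nothing more can be done
None
```

The tomato jar is closed and handed in at about 16 s of the 67 s allowed; no verdict was reported.

- **What I did:** I took the yellow lid farthest from the base and gripped its knob twice, 90° apart, to centre it. I set it on the neck with about 8 N of push. Turning backwards about 30°, it dropped through the gap, 8.4 mm by the tool. I then turned it about 85° clockwise until the torque stepped up to 0.25 N·m at the stop, and let go.
- **Height:** the tool ended 12.4 mm below the riding height, against 12.5 mm for fully home. The knob-top depth readings were noisier, 0.158 m from the scene camera and 0.161 m from the top camera. Home would be 0.1575 m.
- **Other checks:** by eye in the last pictures the lid is upright, the label has moved well under 1 mm, and the bystanders are where they were. I did not measure the lid's centring on the jar's axis or its tilt after letting go.
- **Odd reading:** the height stopped changing about 10° before the torque rose. I kept turning gently until the torque showed the stop.

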